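# Park the weighted plummet heavy end down

### The job

One end of the red plummet is weighted, but its ends look alike. Pick it up by the black tab of its bail and let it hang clear of the bench, so that the heavy end finds its way down, then stand it upright on that end inside the blue dish, setting it down rather than dropping it, and let go. Leave its grey look-alike where it lies.

Things in the scene. Friction and masses are not known exactly. Their poses are not given: they have to be found in the camera images.
- red_plummet: Red tube, about 450 g, 100 mm long, 30 mm diameter, 32 mm square aluminium end caps 8 mm thick; one end weighted, unseen (centre of mass 25 mm off middle). Origin at its middle on the centreline, 16 mm up when lying; x along the tube, y along the bail's hinge pin, z up when lying. Hung from the bail it swings heavy end down to within 7 deg of upright. Standing, its middle is 50 mm up.
- red_tab (a point): Centre of the black grip tab on the red plummet's steel bail (arch 44 mm wide, hinged at the tube's middle, stays where left, at first up to 9 deg off upright), 76 mm from the tube's middle. Tab 12 mm thick along x, 30 mm along y (hinge pin), 26 mm tall along z: pinch its 12 mm from above. 92 mm above bench at first; the tube swings within 53 mm of the pin.
- dish_floor (a point): Centre of the inner floor of the round blue dish, fixed to the bench: outer diameter 90 mm, inner 80 mm, floor 5 mm and rim 12 mm above the bench. z up.
- grey_plummet: Grey look-alike of the red plummet, same sizes and bail, lying on the bench, 105 mm tall to the top of its tab: a bystander. Origin at the middle of the tube, x along it. Also about, unlisted: a white slotted rest block, fixed, 40 x 80 x 40 mm high, and a screwdriver.
Not all that is in view belongs to the job. Leave any pink or yellow look-alike of the red_plummet alone.

How it is judged:
On the way, in this order (a step that is already met when the one before it is completed fails the run):
1. the red plummet hangs from its tab in the grip, heavy end down, its lower end clear of the bench by 25 mm or more (height (world z) of red_plummet above 0.075 m and angle between red_plummet's own x axis and vertical below 0.26 rad and distance between the grasp point and red_tab below 0.03 m), for 0.2 s.
2. it is brought down, still held by its tab, to within 15 mm of the dish's floor (z of red_plummet in the frame of dish_floor below 0.065 m and horizontal distance between red_plummet and dish_floor below 0.025 m and distance between the grasp point and red_tab below 0.03 m).
At the end, for the whole second after the job is handed in: The red plummet stands at rest and released on its heavy end on the floor of the blue dish, upright within 10 degrees, its middle within 20 mm of the dish's centre; the grey plummet lies within 30 mm of where it was (horizontal distance between red_plummet and dish_floor below 0.02 m and angle between red_plummet's own x axis and vertical below 0.175 rad and z of red_plummet in the frame of dish_floor between 0.04 and 0.056 m and linear speed of red_plummet below 0.02 m/s and distance of grey_plummet from where it was at the start of the episode below 0.03 m); the robot touches nothing.
It fails at once if the grey plummet is moved by more than 30 mm (distance of grey_plummet from where it was at the start of the episode above 0.03 m).
It also fails if it takes over 35 s, if anything falls off the work surface, if the arm or the gripper's body presses on something with over 40 N, if the wrist force passes 120 N, or if a joint passes its speed limit or range.

### The arm

A 6-joint arm with a two-finger parallel gripper is mounted at the origin on the work surface. World frame = base frame: x ahead of the robot, y to its left, z up, the work surface at z = 0. Lengths are in m, angles in rad, forces in N, time in s.
With the tool pointing down it reaches from about 0.325 to 0.85 m from the base axis. Payload 4.4 kg.
Tool frame: the origin (TCP) lies midway between the tips of the shut fingers; the grasp point (between the pads) lies 19 mm behind it; z points along the fingers, y is the line along which they close (so a half turn about z gives the same grasp; the last joint's range is limited). The gripper opens to 94 mm and grips with 3 to 60 N. Pads are 16 mm wide; open, the fingers measure 119 mm over their backs; the gripper's body (75 mm by 177 mm) begins 78 mm behind the grasp point.
Start: joints at [1.081, 0.207, 1.542, -0, 1.393, -0.15], TCP at [0.192, 0.542, 0.205] pointing down, gripper open.
Joint ranges: [-2.73, 2.73], [-0.86, 2.22], [0.23, 2.46], [-1.11, 4.25], [0.08, 2.63], [-2.82, 2.82]. Speed limits (rad/s): [2.79, 2.79, 3.14, 3.14, 3.14, 3.14].

### API

Orientations are given as [roll, pitch, yaw] about the fixed x, y, z axes, in that order (R = Rz(yaw) Ry(pitch) Rx(roll)).
In Python, from cell import manip gives the robot as it stands. The module is installed in compiled form; this text tells all that it offers. Calls block until the motion is done:
- manip.move_ptp(position, orientation): joint-space move of the TCP to a pose.
- manip.move_l(position, vel=0.15, frame=None, f_stop=None): straight line of the TCP; frame=None keeps the orientation; vel is the mean speed in m/s. With f_stop (N) it stops when the force on the tool has changed by that much, and returns True; else False.
- manip.movej(angles): joint-space move.
- manip.set_gripper(opening, effort=None): finger opening in m; effort is the grip in N (None keeps the last); returns when the fingers have stopped.
- manip.dwell(seconds).
- manip.ik(position, orientation): joint angles nearest the present ones, or None.
- manip.sense(): the state.
- manip.read_camera(name): name is "scene" or "top" or "wrist"; returns the picture (384x512x3 uint8, blue, green, red); there is no depth.
- manip.camera_model(name): a dict with "fx", "fy", "cx", "cy" (pixels), "world_to_cam" (4x4, takes a point from world to camera coordinates). Camera axes: x right, y up, looking along -z (the intrinsics and any distortion apply to the point x, -y, -z); pixel columns grow to the right and rows downward; lengths in m; the calibration is good to about 2 mm. A picture is of the moment at which its call begins: read the wrist's pose just before it. camera_model takes no time and is no camera call; for the wrist camera it gives the pose at the moment of the call.
A pose or a line that the arm cannot do raises manip.Unreachable and nothing moves.
- manip.sign_off(): hands the job in; it is judged then, once.
The state is a dict: "t": time; "joint_positions": joint angles; "qd": joint speeds; "effort": joint torques, N m; "position": TCP position; "eef_rot": TCP orientation; "force": force on the tool from outside, world axes, zero at the start; "wrist_torque": the same for the moment, N m; "gripper_width": finger opening in m; "finger_force": force on a finger pad.
Only numpy, scipy, OpenCV 4.12 (cv2) and the standard library are available. Lean on these libraries where they do the work, as an engineer would, in place of code of your own. Each camera call takes 0.05 s, during which the arm holds its last target. There are 200 camera calls.

## Working session

There is one attempt and no reset: what is moved stays moved. The work goes in short steps, each a Python script; the robot and the scene stay as the last script left them, time stands still between calls to the robot, and variables do not carry over. Pictures are saved under pics/ and viewed, at most 10 in all, crops included, and the job is handed in when it is done.

```bash
mkdir -p pics; python3 - <<'E'
from cell import manip
import cv2,numpy as np
for n in ["scene","top"]:
    im=manip.read_camera(n); cv2.imwrite(f"pics/{n}0.png",im)
    m=manip.camera_model(n); print(n,{k:(np.round(v,3).tolist()) for k,v in m.items() if not isinstance(v,str)})
print(manip.sense()["t"],manip.sense()["eef_rot"])
a=cv2.imread("pics/scene0.png");b=cv2.imread("pics/top0.png")
cv2.imwrite("pics/both0.png",cv2.resize(np.vstack([a,b]),None,fx=.78,fy=.78))
E
```

```text
scene {'fx': 409.64, 'fy': 409.64, 'cx': 260.551, 'cy': 191.824, 'world_to_cam': [[0.253, 0.967, 0.003, -0.103], [-0.725, 0.188, 0.663, 0.292], [0.641, -0.17, 0.749, -1.327], [0.0, 0.0, 0.0, 1.0]]}
top {'fx': 379.988, 'fy': 379.988, 'cx': 257.02, 'cy': 197.737, 'world_to_cam': [[0.029, -0.999, 0.031, -0.024], [0.983, 0.034, 0.179, -0.476], [-0.18, 0.025, 0.983, -0.837], [0.0, 0.0, 0.0, 1.0]]}
0.1 [-3.13959811e+00 -2.71112496e-04  2.80177607e+00]
```

View pics/top0.png

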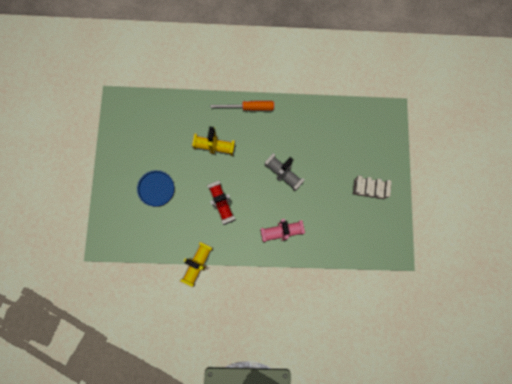

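View pics/scene0.png

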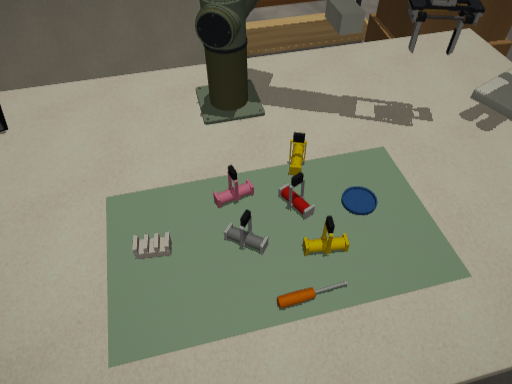

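Top view candidates: red (221,203), pink (283,231), yellows (214,145) and (198,264), grey (284,172), and the orange screwdriver handle (258,106). I choose the red tube at (221,203), which is (297,200) in the scene view. The blue dish is at (156,188) in the top view.

```bash
cat >h.py <<'E'
import cv2,numpy as np
from cell import manip
def ray(m,uv):
    T=np.array(m["world_to_cam"]);R=T[:3,:3]
    d=R.T@np.array([(uv[0]-m["cx"])/m["fx"],-(uv[1]-m["cy"])/m["fy"],-1.])
    return -R.T@T[:3,3],d/np.linalg.norm(d)
def onz(m,uv,z):
    o,d=ray(m,uv);return o+d*(z-o[2])/d[2]
def proj(m,p):
    T=np.array(m["world_to_cam"]);c=T[:3,:3]@p+T[:3,3]
    return np.array([m["cx"]-m["fx"]*c[0]/c[2],m["cy"]+m["fy"]*c[1]/c[2]])
def tri(m1,u1,m2,u2):
    o1,d1=ray(m1,u1);o2,d2=ray(m2,u2)
    s=np.linalg.lstsq(np.c_[d1,-d2],o2-o1,rcond=None)[0]
    a,b=o1+s[0]*d1,o2+s[1]*d2
    return (a+b)/2,np.linalg.norm(a-b)
def masks(im):
    h=cv2.cvtColor(im,cv2.COLOR_BGR2HSV);H,S,V=[h[...,i].astype(int) for i in range(3)]
    return dict(red=((H<5)|(H>174))&(S>200)&(V>90),blue=(H>100)&(H<125)&(S>150)&(V>50),black=(V<45))
def blobs(mask,amin=8):
    n,l,s,c=cv2.connectedComponentsWithStats(mask.astype(np.uint8))
    return [(c[i],s[i,4],l==i) for i in range(1,n) if s[i,4]>=amin]
E
python3 - <<'E'
from h import *
M={n:manip.camera_model(n) for n in("top","scene")};I={n:cv2.imread(f"pics/{n}0.png") for n in M}
near={"top":(221,203),"scene":(297,190)};tab={}
for n in M:
    k=masks(I[n])
    for c in("red","blue","black"):
        for b in blobs(k[c]):
            if c=="black" and np.linalg.norm(b[0]-near[n])>30: continue
            print(n,c,b[0].round(1),b[1],"z16",onz(M[n],b[0],.016).round(3),"z8",onz(M[n],b[0],.008).round(3))
            if c=="black": tab[n]=b[0]
    if n=="top":
        pts=np.argwhere(k["red"])[:,::-1].astype(np.float32);print(cv2.minAreaRect(pts))
        for p in cv2.boxPoints(cv2.minAreaRect(pts)): print(onz(M[n],p,.02).round(3))
print(tab,tri(M["top"],tab["top"],M["scene"],tab["scene"]))
c=np.hstack([cv2.resize(I["top"][173:233,191:251],(400,400),interpolation=2),cv2.resize(I["scene"][160:220,267:327],(400,400),interpolation=2)])
cv2.imwrite("pics/crop1.png",c)
E
```

```text
top red [216.2 190.7] 87 z16 [0.496 0.088 0.016] z8 [0.497 0.089 0.008]
top red [224.4 210.5] 130 z16 [0.449 0.067 0.016] z8 [0.45  0.067 0.008]
top blue [155.5 188.3] 950 z16 [0.496 0.233 0.016] z8 [0.498 0.235 0.008]
top black [219.8 198.1] 57 z16 [0.478 0.079 0.016] z8 [0.479 0.08  0.008]
((220.68472290039062, 201.50119018554688), (32.40275955200195, 9.992467880249023), 67.16634368896484)
[0.5   0.103 0.02 ]
[0.51  0.082 0.02 ]
[0.439 0.049 0.02 ]
[0.429 0.07  0.02 ]
scene red [285.8 192.3] 58 z16 [0.434 0.059 0.016] z8 [0.428 0.062 0.008]
scene red [299.9 203.3] 135 z16 [0.478 0.083 0.016] z8 [0.472 0.085 0.008]
scene blue [358.9 200.3] 749 z16 [0.506 0.23  0.016] z8 [0.5   0.234 0.008]
scene black [297.1 179.1] 109 z16 [0.397 0.102 0.016] z8 [0.39  0.105 0.008]
{'top': array([219.75438596, 198.14035088]), 'scene': array([297.06422018, 179.05504587])} (array([0.46446575, 0.07378309, 0.09218338]), np.float64(0.0009275790336007432))
```

View pics/crop1.png

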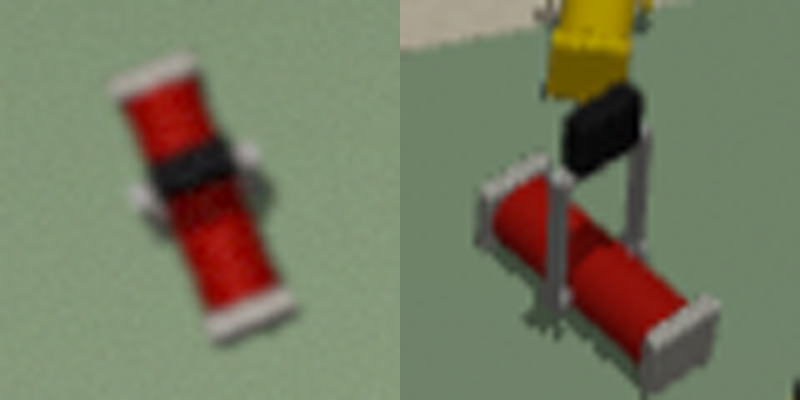

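The crop confirms the choice: a red tube with grey caps and a black tab. The tab triangulates to z = 0.092 with a 0.9 mm ray gap, matching the stated height. The dish is at about (0.499, 0.2345) in both views. Next I go above the tab and take one close look.

```bash
python3 - <<'E'
from h import *
a=np.arctan2(.033,.071)
best=None
for y in(a+np.pi/2,a-np.pi/2):
    q=manip.ik([.4645,.0738,.17],[np.pi,0,y]); print(y,q)
    if q is not None and (best is None or abs(q[5])<abs(best[0][5])): best=(q,y)
manip.move_ptp([.4645,.0738,.17],[np.pi,0,best[1]])
manip.set_gripper(.06,20)
m=manip.camera_model("wrist");im=manip.read_camera("wrist");cv2.imwrite("pics/w1.png",im)
for z in(.092,.105):print(proj(m,np.array([.4645,.0738,z])))
k=masks(im)
for c in("red","black"):
  for b in blobs(k[c],150):
    print(c,b[0].round(),b[1],onz(m,b[0],.105).round(4),onz(m,b[0],.028).round(4))
s=manip.sense();print(s["t"],s["position"],s["eef_rot"],s["gripper_width"])
E
```

```text
2.0058802779569427 [-0.02675543  0.01511679  1.82976591  0.          1.29670996 -0.46183938]
-1.1357123756328504 [-2.67554276e-02  1.51167877e-02  1.82976591e+00 -4.44089210e-16
  1.29670996e+00  2.67975327e+00]
[253.23556891 199.0392255 ]
[253.21378762 203.53717231]
black [187. 278.] 714 [ 0.4407 -0.0134  0.105 ] [ 0.4433 -0.0629  0.028 ]
black [321. 283.] 606 [0.5504 0.0324 0.105 ] [ 0.5876 -0.0026  0.028 ]
black [ 92. 341.] 7584 [ 0.3838 -0.114   0.105 ] [ 0.3684 -0.1953  0.028 ]
black [419. 324.] 8535 [0.6527 0.0325 0.105 ] [ 0.7222 -0.0025  0.028 ]
black [266. 357.] 546 [ 0.5409 -0.0607  0.105 ] [ 0.5751 -0.1252  0.028 ]
2.8083 [0.4645129  0.07376607 0.17001577] [3.14155034e+00 1.07431900e-06 2.00576572e+00] 0.059909225659151896
```

View pics/w1.png

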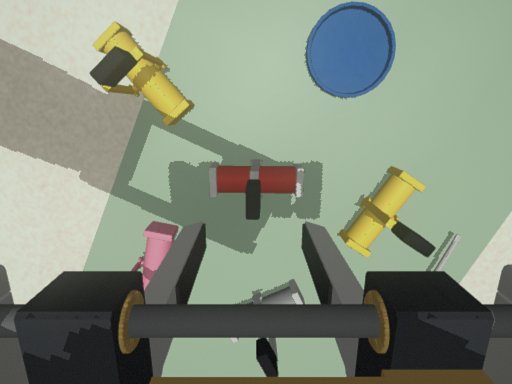

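The tab appears at (253,199), where I predicted it, and the tube lies along the closing line at row 180, so the yaw is right. Next: descend, grip, lift.

```bash
python3 - <<'E'
from h import *
print(manip.move_l([.4645,.0738,.073],vel=.1,f_stop=15))
manip.set_gripper(0,40);s=manip.sense();print(s["gripper_width"],s["finger_force"],s["position"])
manip.move_l([.4645,.0738,.15],vel=.08)
manip.move_l([.4645,.0738,.21],vel=.1)
manip.dwell(1.5)
s=manip.sense();print(s["t"],s["gripper_width"],s["force"],s["position"])
for n in("scene","top"):cv2.imwrite(f"pics/{n}2.png",manip.read_camera(n))
cv2.imwrite("pics/w2.png",manip.read_camera("wrist"))
c=np.hstack([cv2.resize(cv2.imread("pics/scene2.png")[110:230,240:360],(400,400)),cv2.resize(cv2.imread("pics/top2.png")[150:270,160:280],(400,400))])
cv2.imwrite("pics/crop2.png",c)
E
```

```text
False
0.011728735867871733 39.99689161777496 [0.46502469 0.07391034 0.07321622]
8.1 0.011941249871661768 [ 4.28788432e-01 -5.04353010e-04 -4.15110604e+00] [0.46449705 0.07379179 0.2099986 ]
```

View pics/crop2.png

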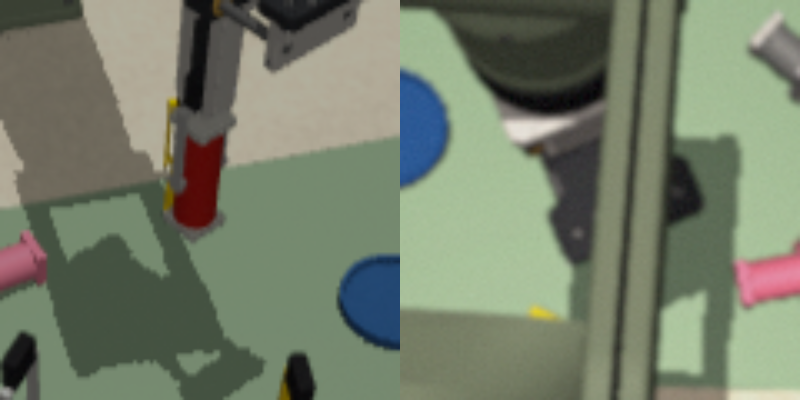

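It hangs nearly vertical: red tube in the left panel, bottom cap at (195,225), well clear of the bench. Next I carry it over the dish and check its offset.

```bash
python3 - <<'E'
from h import *
manip.move_l([.499,.2345,.21],vel=.12)
manip.move_l([.499,.2345,.157],vel=.08)
manip.dwell(.6)
s=manip.sense();print(s["t"],s["position"])
M={}
for n in("scene","wrist"):
    M[n]=manip.camera_model(n);im=manip.read_camera(n);cv2.imwrite(f"pics/{n}3.png",im)
    for z in(.05,.1):print(n,z,proj(M[n],np.array([.499,.2345,z])))
    for b in blobs(masks(im)["red"],30):
        p=np.argwhere(b[2])[:,::-1].astype(np.float32);print(b[0],b[1],cv2.minAreaRect(p),onz(M[n],b[0],.1))
a=cv2.resize(cv2.imread("pics/scene3.png")[110:230,300:420],(384,384));cv2.imwrite("pics/c3.png",cv2.resize(np.hstack([a,cv2.imread("pics/wrist3.png")]),(800,343)))
E
```

```text
11.175 [0.49898777 0.2345042  0.15703241]
scene 0.05 [362.12003966 188.80881952]
scene 0.1 [366.09783172 174.72357001]
wrist 0.05 [253.28439529 190.39678622]
wrist 0.1 [253.20781547 206.55314616]
```

View pics/c3.png

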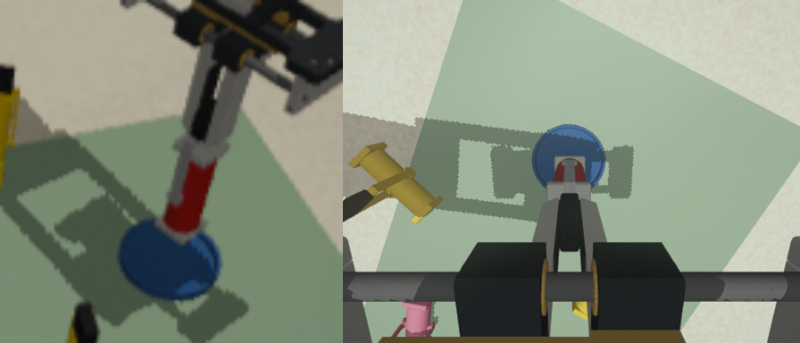

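The tube hangs over the dish: its bottom cap is at about (364,191) in the scene view and the dish is centred under it in the wrist view. I'll get numbers for the offset with a looser red mask, since it is in shadow.

```bash
python3 - <<'E'
from h import *
M=manip.camera_model("scene");im=cv2.imread("pics/scene3.png")
h=cv2.cvtColor(im,cv2.COLOR_BGR2HSV);k=((h[...,0]<5)|(h[...,0]>174))&(h[...,1]>180)&(h[...,2]>50)
for b in blobs(k,60):
    p=np.argwhere(b[2])[:,::-1].astype(np.float32)
    print(b[0],b[1],onz(M,b[0],.1),p.min(0),p.max(0))
    for r in range(int(p[:,1].min()),int(p[:,1].max())+1,2):print(r,p[p[:,1]==r,0].min(),p[p[:,1]==r,0].max())
for z in(.058,.1,.142):print(proj(M,np.array([.499,.2345,z])))
for d in([.015,0,0],[0,.015,0]):print(proj(M,np.array([.499,.2345,.1])+d))
E
```

```text
[366.25714286 179.51904762] 210 [0.51353543 0.2283202  0.1       ] [358. 167.] [374. 190.]
167 366.0 367.0
169 366.0 374.0
171 365.0 373.0
173 365.0 372.0
175 364.0 372.0
177 364.0 371.0
179 364.0 371.0
181 364.0 370.0
183 359.0 370.0
185 358.0 369.0
187 358.0 369.0
189 360.0 368.0
[362.73654957 186.62577531]
[366.09783172 174.72357001]
[369.68377457 162.02584748]
[368.76849149 179.17880884]
[371.91948527 173.58629015]
```

The offset is within about 2 mm. Lower to contact and release.

```bash
python3 - <<'E'
from h import *
manip.move_l([.499,.2345,.120],vel=.05); manip.dwell(.2)
print(manip.move_l([.499,.2345,.107],vel=.015,f_stop=2.5))
s=manip.sense();print(s["t"],s["position"],s["force"])
z=s["position"][2]
manip.dwell(.3)
manip.set_gripper(.045); manip.dwell(.3)
manip.move_l([.499,.2345,z+.08],vel=.08)
manip.move_l([.42,.2345,z+.16],vel=.15)
manip.dwell(.3)
print(manip.sense()["t"])
for n in("scene","top"):cv2.imwrite(f"pics/{n}4.png",manip.read_camera(n))
a=cv2.resize(cv2.imread("pics/scene4.png")[110:230,300:420],(400,400));b=cv2.resize(cv2.imread("pics/top4.png")[130:250,100:220],(400,400));cv2.imwrite("pics/c4.png",np.hstack([a,b]))
E
```

```text
True
12.9417 [0.49931277 0.23464836 0.11226241] [0.07494671 0.03094522 5.15043275]
16.6083
```

View pics/c4.png

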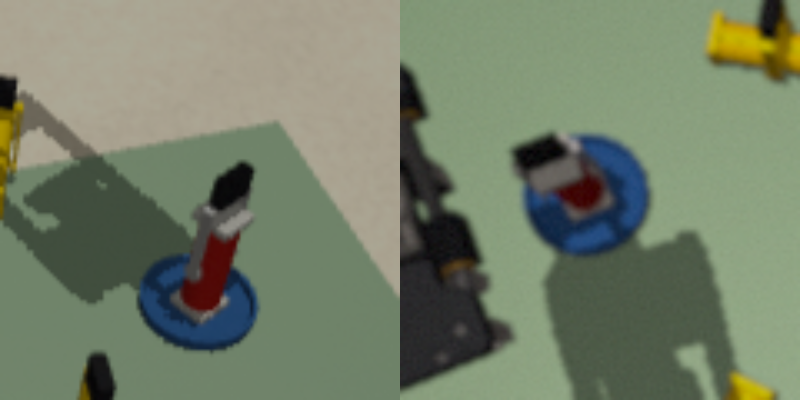

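The red plummet stands upright and released in the dish: base at (202,300) in the left panel, dish centre at (198,302). The gripper is clear.

```bash
python3 -c "
from cell import manip
print(manip.sense()['force'],manip.sign_off())"
```

```text
the job is handed in; nothing more can be done
[0.15867131 0.34555432 0.62121752] None
```

The red plummet was lifted by its tab, hung heavy end down, then stood upright near the centre of the blue dish and released; the grey one was not touched, and the job was handed in at about 17 s (the judge returned no verdict).

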